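# Lay the carton down on the labelling jig

### The arm

A 6-joint arm with a two-finger parallel gripper is mounted at the origin on the work surface. World frame = base frame: x ahead of the robot, y to its left, z up, the work surface at z = 0. Lengths are in m, angles in rad, forces in N, time in s.
With the tool pointing down it reaches from about 0.275 to 0.975 m from the base axis. Payload 8.4 kg.
Tool frame: the origin (TCP) lies midway between the tips of the shut fingers; the grasp point (between the pads) lies 19 mm behind it (manip.pinch_z is the distance from the TCP to the grasp point, in m); y points along the fingers, z is the direction in which the jaws open and shut, and the axes are right-handed (so a half turn about y gives the same grasp; the last joint's range is limited). The gripper opens to 92 mm and grips with 3 to 60 N. Pads are 20 mm wide; open, the fingers measure 128 mm over their backs; the gripper's body (75 mm by 189 mm) begins 69 mm behind the grasp point.
Start: joints at [1.309, 0.353, 1.633, -0, 1.155, -0.002], TCP at [0.161, 0.604, 0.215] pointing down, gripper open.
Joint ranges: [-2.63, 2.63], [-0.92, 2.1], [0.06, 2.66], [-1.3, 4.44], [0, 2.69], [-3.02, 3.02]. Speed limits (rad/s): [2.22, 2.22, 2.79, 3.14, 3.14, 3.14].

### API

Orientations are given as a unit quaternion [w, x, y, z].
In Python, from rig import manip gives the robot as it stands.
- The arm moves only by the tool move_arm, never from a script. Its argument "plan" is a list of rows, each a list of 6 numbers: the shift along the tool's x, y, z normalised to -1 to 1, where 1 is 0.5 m, then the turn, a rotation vector about the tool's x, y, z normalised to -1 to 1, where 1 is 1.5 rad. In form: [[x, y, z, rx, ry, rz], ...]. A call has exactly 8 rows; each row is the pose to reach, as a shift and turn from the pose measured when the call began, along the tool's axes at that moment; what a row does not reach only later rows make up. A row lasts 1/8 s, in which the tool goes at most 62.5 mm and 10.7 degrees, less where a joint would pass 70% of its speed; a pose out of reach is approached as far as the arm can. A call with a number of a shift or a turn outside -1 to 1 is refused whole. A call with a gripper value outside its range is refused whole. "fingers" is the closure, from 0 (fully open) to 1 (shut), set as the call begins (left out, the last holds). The fingers move at their own pace and stop on an object; "grip_force" is the grip in N (left out, the last holds). Time passes only in rows, so rows that repeat a pose let the fingers close, or fill a call up. It gives the time, the measured TCP pose, the force and the opening at its end, in the units of the state.
- manip.observe(): the state, without advancing time (a new reading comes with each control period).
- manip.get_image(name): name is "scene" or "top" or "wrist"; returns (picture, depth): 400x640x3 uint8, red, green, blue; 400x640 float32, m along the optical axis (not along the pixel's ray), 0 where there is no reading.
- manip.camera_model(name): a dict with "intrinsics" (3x3 intrinsics, pixels), "k1" (the pictures are not rectified: a ray, as slopes to the right and down, at radius r is drawn at 1 + k1 r^2 times it, then the intrinsics apply), "R" (3x3) and "t" (3): a world point X has camera coordinates R X + t. Camera axes: x right, y down, z forward; pixel columns grow to the right and rows downward; lengths in m; the calibration is good to about 2 mm. A picture is of the moment at which its call begins: read the wrist's pose just before it. camera_model takes no time and is no camera call; for the wrist camera it gives the pose at the moment of the call.
- manip.sign_off(): hands the job in, once; it reports no verdict.
Trained networks look in the newest picture that a camera, given by its name, has taken for a name from the list of things; names that differ only in an ending like _2 or _b are one class to them, and where a whole thing is asked for, a point or a joint stands for the part that bears it (a point fixed in the world has none). Each returns a list of dicts, best first, with "score" (0 to 1); they miss things now and then, are a little off and sometimes report something else, mostly with a low value. They report only what shows in the picture. A call takes as long as a camera call. They do not tell look-alikes from the thing itself.
- manip.look_for(camera, name): "at" ([column, row] as shares, 0 to 1, of the picture: columns of its width, rows of its height, amid what is visible of it).
- manip.pinpoint(camera, name): "at" ([column, row] as shares, 0 to 1, of the picture: columns of its width, rows of its height: a listed point, or the origin of a listed thing).
The state is a dict: "time_s": time; "qpos": joint angles; "joint_vel": joint speeds; "joint_efforts": joint torques, N m; "tcp_pos": TCP position; "tcp_rot": TCP orientation; "wrist_force": force on the tool from outside, world axes, zero at the start; "wrist_torque": the same for the moment, N m; "width": opening from 0.0 (shut) to 1.0 (fully open).
Only numpy, scipy, OpenCV 4.12 (cv2) and the standard library are available. Lean on these libraries where they do the work, as an engineer would, in place of code of your own. Each camera call takes 0.05 s, during which the arm holds its last target. There are 200 camera calls.

### The job

Lay the tall carton that stands on the wooden labelling jig down for its label: push it over with a push high on its window side so that it falls towards the steel stop and comes to rest window up inside the black outline; then push it along the board until its top end is flush and square against the stop. Only push with the fingers, never lift or carry the carton, leave the jars, tin, small carton, tape and spatula as they stand, and finish clear of everything.

Things in the scene. Friction and masses are not known exactly. Their poses are not given: they have to be found in the camera images.
- jig: labelling jig, fixed: brown wooden board 350 x 190 mm, 10 mm thick, no side walls. Origin at the centre of its underside on the table (z = 0), z up; its x axis runs along the board towards the steel stop. It may lie at any yaw within about 1.6 rad of the robot's +x direction.
- stop (a point): middle of the stop's inner face, at the board's surface (jig x = +135 mm). The stop is a fixed steel bar across the board, 170 mm long, 12 mm thick, 18 mm high above the board.
- zone (a point): centre of the landing zone, on the board: 260 mm along the jig's x (-125 to +135 mm) by 150 mm across (y -75 to +75 mm), outlined by a black painted line 5 mm wide without height on three sides; the stop closes the fourth.
- carton: white rigid carton, 44 mm thick (x), 100 wide (y), 160 tall (z), about 0.25 kg, upright on the board at the end away from the stop, across the outline's end line. Origin: centre of its underside; x points to the stop (within 0.1 rad of jig x), brown window on the -x face. Pushed near the top it tips over its front edge, past balance at 0.27 rad; pushed near the foot it slides.
- carton_top (a point): centre of the carton's top end face, 160 mm along the carton's z from its origin; the end that finally rests against the stop. Fallen, the carton is 44 mm high, its z points level to the stop, its origin is the middle of the end away from the stop, and it slides on the board under 1 to 4 N.
- carton_mid (a point): centre of the carton's volume (80 mm along its z)
- jar_a: closed preserve jar, amber with a brass-coloured lid, 66 mm diameter, 80 mm tall, standing beside the jig; origin at the centre of its underside. Leave alone.
- jar_b: closed preserve jar like jar_a (66 mm diameter, 80 mm tall), beside the jig. Leave alone.
- jar_c: closed preserve jar like jar_a (66 mm diameter, 80 mm tall), beside the jig. Leave alone.
- tin: plain round aluminium tin, 64 mm diameter, 55 mm tall, beside the jig; origin at the centre of its underside. Leave alone.
- small_carton: small white carton with a brown window, 50 x 56 mm, 75 mm tall, standing on the table beside the jig (not the one to lay down); origin at the centre of its underside. Leave alone.
- tape: cardboard-brown tape roll lying flat beside the jig, 90 mm outer diameter, 24 mm high; origin at the centre of its underside. Leave alone.
- spatula: spatula lying on the table to the robot's right, 200 mm long. Leave alone.
Things that resemble listed ones, but are neither listed nor needed, are in the scene too. What is shaped like the carton but pink or purple is not meant.

How it is judged:
On the way:
1. the carton has been toppled towards the stop and lies still, window up, inside the outline (angle between carton's own x axis and vertical above 3 rad and height (world z) of carton_mid below 0.037 m and y of carton in the frame of jig between -0.027 and 0.027 m and y of carton_top in the frame of jig between -0.027 and 0.027 m and x of carton in the frame of jig above -0.127 m and linear speed of carton below 0.03 m/s), for 0.1 s.
At the end, for the whole second after the job is handed in: the carton lies window up on the board at rest, inside the outline (up to 2 mm over the line is allowed), the middle of its top end within 5 mm of the stop's inner face and its length square to the stop within 0.05 rad (3 degrees) (angle between carton's own x axis and vertical above 3 rad and height (world z) of carton_mid below 0.037 m and y of carton in the frame of jig between -0.027 and 0.027 m and y of carton_top in the frame of jig between -0.027 and 0.027 m and x of carton in the frame of jig above -0.127 m and x of carton_top in the frame of jig between 0.13 and 0.139 m and angle between the z axis of carton and the x axis of jig, either way round below 0.05 rad and linear speed of carton below 0.01 m/s); the robot touches nothing.
It fails at once if the carton was lifted (its middle over 105 mm, or the middle of its foot over 55 mm, above the table) (height (world z) of carton_mid above 0.105 m or height (world z) of carton above 0.055 m).
It fails at once if the carton was lifted again after it lay window up (over about 20 mm) (angle between carton's own x axis and vertical above 2.9 rad and height (world z) of carton_mid above 0.055 m).
It fails at once if a jar, the tin, the small carton, the tape or the spatula was disturbed (moved over 20 mm or tipped) (distance of any of jar_a, jar_b, jar_c, tin, small_carton, tape, spatula from where it was at the start of the episode above 0.02 m or angle between any of jar_a, jar_b, jar_c, tin, small_carton, tape, spatula's own z axis and vertical above 0.4 rad).
It also fails if it takes over 43 s, if anything falls off the work surface, if the arm or the gripper's body presses on something with over 40 N, if the wrist force passes 120 N, or if a joint passes its speed limit or range.

## Working session

There is one attempt and no reset: what is moved stays moved. The work goes in short steps, Python scripts to look and compute and a tool call to move; the robot and the scene stay as the last step left them, time stands still between calls to the robot, and variables do not carry over. Pictures are saved under pics/ and viewed, about 8 in all and at most 12, crops included, and the job is handed in when it is done.

Besides the shell and the picture viewer there is one more tool, called as a command line: name --pt "numbers of a row" for each row, then --argument value for the rest. move_arm: Moves the arm, as the interface text tells. Scaled input: -1 to 1 covers 0.5 m each way for a shift and 1.5 rad each way for a turn. Its arguments: {"type":"object","properties":{"plan":{"type":"array","items":{"type":"array","items":{"type":"number"}}},"fingers":{"type":"number"},"grip_force":{"type":"number"}},"required":["plan"]}

```bash
mkdir -p pics; ls
cat > h.py <<'E'
import numpy as np, cv2
from rig import manip
def shot(cam,fn=None):
    cm=manip.camera_model(cam); im,d=manip.get_image(cam)
    if fn: cv2.imwrite('pics/'+fn,cv2.cvtColor(im,cv2.COLOR_RGB2BGR))
    return im,d,cm
def ray(cm,u,v):
    K=np.array(cm['intrinsics']);k=float(np.ravel(cm['k1'])[0])
    a=cv2.undistortPoints(np.array([[[u,v]]],float),K,np.array([k,0,0,0]))[0,0]
    R=np.array(cm['R']);t=np.array(cm['t'])
    return -R.T@t, R.T@np.array([a[0],a[1],1])
def on_plane(cm,u,v,z):
    c,d=ray(cm,u,v); return c+d*(z-c[2])/d[2]
def at_depth(cm,u,v,dep):
    c,d=ray(cm,u,v); return c+d*dep
def cloud(cm,dep):
    K=np.array(cm['intrinsics']);k=float(np.ravel(cm['k1'])[0])
    h,w=dep.shape; uu,vv=np.meshgrid(np.arange(w),np.arange(h))
    a=cv2.undistortPoints(np.stack([uu,vv],-1).reshape(-1,1,2).astype(float),K,np.array([k,0,0,0]))[:,0]
    p=np.c_[a,np.ones(len(a))]*dep.reshape(-1,1)
    P=(p-np.array(cm['t']))@np.array(cm['R']); P[dep.ravel()==0]=np.nan
    return P.reshape(h,w,3)
def proj(cm,X):
    K=np.array(cm['intrinsics']);k=float(np.ravel(cm['k1'])[0])
    R=np.array(cm['R']);t=np.array(cm['t'])
    return cv2.projectPoints(np.array(X,float).reshape(-1,1,3),cv2.Rodrigues(R)[0],t,K,np.array([k,0,0,0]))[0][:,0]
E
python3 - <<'E'
from h import *
o=manip.observe(); print(o)
out=[]
for cam in ['top','scene']:
    im,d,cm=shot(cam); out.append(im)
    P=cloud(cm,d)
    print(cam,np.round(-np.array(cm['R']).T@np.array(cm['t']),3))
    for n in ['jig','stop','zone','carton','carton_top','small_carton','jar_a','tin','tape','spatula']:
        for r in manip.pinpoint(cam,n)[:3]:
            u,v=r['at'][0]*640,r['at'][1]*400
            print(n,round(r['score'],2),np.round([u,v]),np.round(P[min(int(v),399),min(int(u),639)],3),np.round(on_plane(cm,u,v,0.01),3))
    cv2.imwrite(f'pics/{cam}0.png',cv2.cvtColor(im,cv2.COLOR_RGB2BGR))
    np.savez(f'{cam}0.npz',im=im,d=d)
cv2.imwrite('pics/both0.png',cv2.cvtColor(np.vstack(out),cv2.COLOR_RGB2BGR)[:, :])
E
```

```text
pics
{'time_s': 0.0, 'qpos': array([ 1.30857484e+00,  3.53630604e-01,  1.63410918e+00, -3.92658270e-05,
        1.15519483e+00, -2.39606259e-03]), 'joint_vel': array([-0.00018909,  0.00085726, -0.00074001,  0.00087799, -0.0019104 ,
       -0.00022426]), 'joint_efforts': array([ 1.63351953e-03, -5.93849087e+01, -3.34224093e+01,  6.98705460e-02,
        2.33705167e-02, -1.57112336e-04]), 'tcp_pos': array([0.16045535, 0.60355467, 0.21388533]), 'tcp_rot': array([-0.70067673,  0.70162069, -0.0916484 ,  0.09154839]), 'wrist_force': array([ 0.14042515, -0.8354582 , -0.31339593]), 'wrist_torque': array([-0.01823484,  0.02488123,  0.06473498]), 'width': 0.9987110082599628}
top [ 0.419 -0.078  1.138]
jig 0.9 [316. 195.] [ 0.575 -0.053  0.011] [ 0.574 -0.053  0.01 ]
stop 0.74 [272. 174.] [0.631 0.068 0.01 ] [0.631 0.067 0.01 ]
zone 0.72 [317. 193.] [ 0.58  -0.055  0.013] [ 0.579 -0.056  0.01 ]
zone 0.44 [318. 196.] [ 0.572 -0.055  0.012] [ 0.571 -0.057  0.01 ]
carton 0.95 [384. 310.] [ 0.29  -0.216  0.136] [ 0.272 -0.235  0.01 ]
carton 0.76 [419. 199.] [ 0.566 -0.324  0.041] [ 0.568 -0.332  0.0
[... 1353 characters left out ...]
]
carton_top 0.84 [230. 304.] [ 0.762 -0.342  0.164] [ 0.703 -0.358  0.01 ]
carton_top 0.77 [283. 197.] [ 0.536 -0.162  0.17 ] [ 0.435 -0.144  0.01 ]
small_carton 0.57 [366. 287.] [ 0.788 -0.034  0.074] [ 0.769 -0.018  0.01 ]
jar_a 0.95 [330. 285.] [ 0.759 -0.115  0.082] [ 0.735 -0.103  0.01 ]
jar_a 0.73 [355. 186.] [0.489 0.059 0.051] [0.467 0.072 0.01 ]
jar_a 0.65 [293. 277.] [ 0.711 -0.193  0.08 ] [ 0.683 -0.187  0.01 ]
tin 0.85 [326. 184.] [ 0.461 -0.019  0.054] [ 0.434 -0.009  0.01 ]
tape 0.85 [291. 183.] [ 0.506 -0.13   0.171] [ 0.395 -0.107  0.01 ]
tape 0.59 [364. 285.] [ 0.779 -0.035  0.071] [ 0.761 -0.02   0.01 ]
spatula 0.82 [191. 196.] [ 0.338 -0.403  0.007] [ 0.343 -0.401  0.01 ]
```

View pics/top0.png

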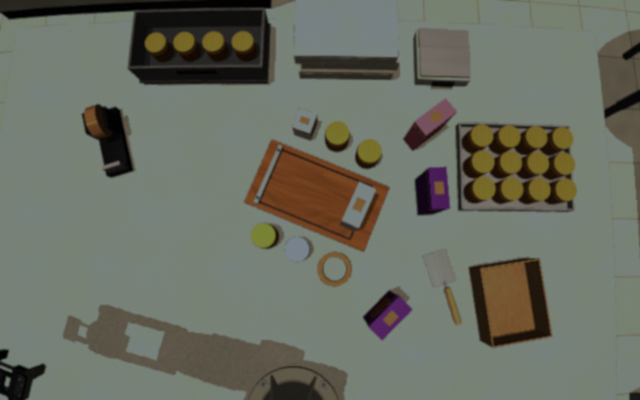

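View pics/scene0.png

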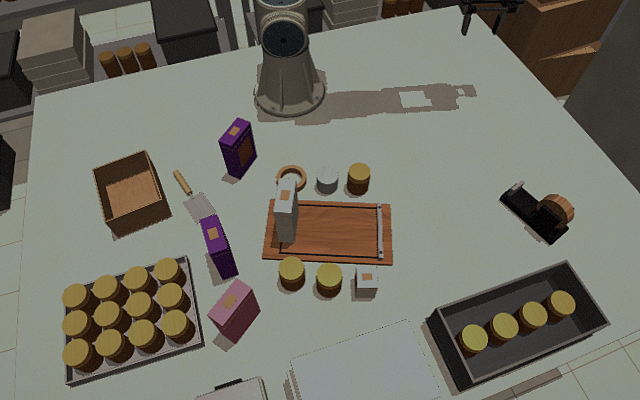

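The top picture shows the white carton with a brown window on the jig at about (358,203). The stop is at (268,174). The look-alikes all stand off the jig: purple at (433,190) and (387,315), pink at (430,125). I'll confirm with an enlarged crop and measure the jig and carton.

```bash
cat > meas.py <<'E'
from h import *
def carton(P,im,c,R0,zmin,zmax,ji):
    m=(P[...,2]>zmin)&(P[...,2]<zmax)
    L=(P[...,:2]-c)@ji
    return m&(abs(L[...,0])<.22)&(abs(L[...,1])<R0)
E
python3 - <<'E'
from h import *
z=np.load('top0.npz'); im,d=z['im'],z['d']; cm=manip.camera_model('top'); P=cloud(cm,d)
hsv=cv2.cvtColor(im,cv2.COLOR_RGB2HSV)
b=((hsv[...,0]<18)&(hsv[...,1]>90)).astype(np.uint8)
b[:, :235]=0;b[:,400:]=0;b[:130]=0;b[255:]=0
# board pts on z=.01 plane; hull
n,l,s,_=cv2.connectedComponentsWithStats(b); k=1+np.argmax(s[1:,4]); ys,xs=np.where(l==k)
X=np.array([on_plane(cm,u,v,.01)[:2] for u,v in zip(xs,ys)])
r=cv2.minAreaRect((X*1000).astype(np.float32)); print('board',r,cv2.boxPoints(r))
# stop by height
c=np.array(r[0])/1000
q=P[(abs(P[...,0]-c[0])<.25)&(abs(P[...,1]-c[1])<.25)]
t=P[(P[...,2]>.152)&(P[...,2]<.19)&(np.hypot(P[...,0]-.53,P[...,1]+.15)<.09)]
r2=cv2.minAreaRect((t[:,:2]*1000).astype(np.float32)); print('carton top',len(t),r2,np.median(t,0)); print(cv2.boxPoints(r2))
for cam in ['top','scene']:
    f=np.load(cam+'0.npz')['im']
    x0,y0=(235,95) if cam=='top' else (230,115)
    cr=f[y0:y0+170,x0:x0+260 if cam=='top' else x0+200]; 
    if cam=='top': a=cv2.resize(cr[:, :200],None,fx=3.4,fy=3.4,interpolation=cv2.INTER_CUBIC); cv2.imwrite('pics/crop1.png',cv2.cvtColor(a,cv2.COLOR_RGB2BGR))
E
```

```text
board ((576.8236694335938, -53.757080078125), (347.66668701171875, 188.4080047607422), 68.23004913330078) [[ 424.8668  -180.25426]
 [ 599.83765 -250.13118]
 [ 728.7805    72.7401 ]
 [ 553.8097   142.61702]]
carton top 829 ((531.1221923828125, -154.69549560546875), (44.36674880981445, 100.5045166015625), 66.3759536743164) [ 0.53042267 -0.15369905  0.16964122]
[[ 476.19174 -154.88202]
 [ 568.2734  -195.15756]
 [ 586.0526  -154.50897]
 [ 493.971   -114.23343]]
```

View pics/crop1.png

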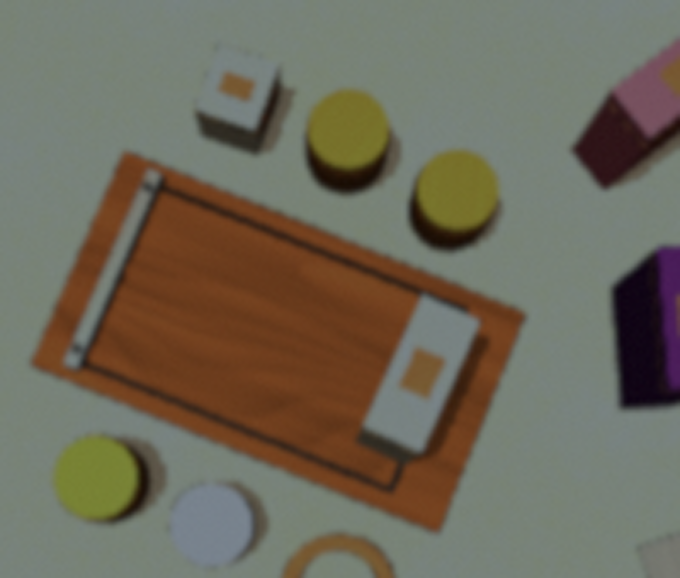

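In the crop, the white carton is at (420,370) on the board across the end line, and nothing else stands on the board. It is the only white one, so it's the one to lay down. The pink one is at (640,110), the purple at (650,330) and the stop at (112,270). Next I'll work out the moves.

```bash
cat > mv.py <<'E'
from h import *
from scipy.spatial.transform import Rotation as Ro
C=np.array([.5768,-.0538]); Y=1.1908
EX=np.array([np.cos(Y),np.sin(Y)]); EY=np.array([-EX[1],EX[0]])
def tcp():
    o=manip.observe(); q=o['tcp_rot']; return o['tcp_pos'],Ro.from_quat(np.r_[q[1:],q[0]]),o
def jig(xy): return np.array([(np.array(xy)-C)@EX,(np.array(xy)-C)@EY])
def go(jx,jy,z,yaw):
    # yaw: jig-relative direction of push; tool x along push (or reverse), tool y down
    p,R,o=tcp(); T=np.r_[C+jx*EX+jy*EY,z]
    best=None
    for s in (1,-1):
        a=Y+yaw; x=s*np.array([np.cos(a),np.sin(a),0]); y=np.array([0,0,-1.]); G=Ro.from_matrix(np.c_[x,y,np.cross(x,y)])
        rv=(R.inv()*G).as_rotvec()
        if best is None or np.linalg.norm(rv)<np.linalg.norm(best[0]): best=(rv,s)
    print('target',np.round(T,3),'shift',np.round(R.inv().apply(T-p)/.5,3),'turn',np.round(best[0]/1.5,3),'s',best[1])
def where():
    p,R,o=tcp(); M=R.as_matrix(); print('t',o['time_s'],'tcp',np.round(p,4),'jig',np.round(jig(p[:2]),4),'xaxis',np.round(M[:,0],3),'yaxis',np.round(M[:,1],3),'F',np.round(o['wrist_force'],1),'w',round(o['width'],2),'q',np.round(o['qpos'],2))
E
python3 - <<'E'
from mv import *
where(); go(-.165,.005,.26,-.032); go(-.165,.005,.15,-.032)
z=np.load('top0.npz'); P=cloud(manip.camera_model('top'),z['d'])
L=(P[...,:2]-C); J=np.stack([L@EX,L@EY],-1)
m=(P[...,2]>.06)&(J[...,0]<-.14)&(J[...,0]>-.4)&(abs(J[...,1])<.25)
print('tall behind: jig x max',np.nanmax(J[m][:,0]), 'within |y|<.12:',J[m&(abs(J[...,1])<.12)][:,0].max() if (m&(abs(J[...,1])<.12)).any() else None)
E
```

```text
t 1.1 tcp [0.1605 0.604  0.2146] jig [0.4565 0.6306] xaxis [ 0.966 -0.257 -0.   ] yaxis [-0.  0. -1.] F [ 0.4 -0.3 -0.8] w 1.0 q [ 1.31  0.35  1.63  0.    1.16 -0.  ]
target [ 0.511 -0.205  0.26 ] shift [ 1.093 -0.091 -1.384] turn [-0.    -0.946 -0.   ] s 1
target [ 0.511 -0.205  0.15 ] shift [ 1.093  0.129 -1.384] turn [-0.    -0.946 -0.   ] s 1
tall behind: jig x max -0.15782380360576528 within |y|<.12: -0.2388108219884502
```

move_arm --pt "0.07 -0.13 -0.09 0 -0.06 0" --pt "0.14 -0.13 -0.18 0 -0.12 0" --pt "0.21 -0.13 -0.27 0 -0.18 0" --pt "0.28 -0.13 -0.36 0 -0.24 0" --pt "0.35 -0.13 -0.45 0 -0.3 0" --pt "0.42 -0.13 -0.54 0 -0.36 0" --pt "0.49 -0.13 -0.63 0 -0.42 0" --pt "0.55 -0.13 -0.7 0 -0.47 0" --fingers 0.5 --grip_force 20

```text
time_s: 2.1
tcp_pos: [0.3368, 0.1933, 0.2799]
tcp_rot: [0.69, -0.689, -0.157, 0.157]
wrist_force: [0.6, -1.3, -0.4]
width: 0.503
```

```bash
python3 -c "
from mv import *
where(); go(-.165,.005,.28,-.032)"
```

```text
t 2.1 tcp [0.3368 0.1933 0.2799] jig [0.1404 0.3145] xaxis [0.902 0.433 0.001] yaxis [ 0.001  0.    -1.   ] F [ 0.6 -1.3 -0.4] w 0.5 q [ 0.52 -0.1   2.01 -0.    1.23 -1.5 ]
target [ 0.511 -0.205  0.28 ] shift [-0.031 -0.    -0.869] turn [ 0.    -0.474  0.001] s 1
```

The last joint would pass its range with this turn, so I'll use the opposite half turn, which is the same gripper pose.

move_arm --pt "0 0 -0.05 0 0.12 0" --pt "0 0 -0.15 0 0.24 0" --pt "0 0 -0.25 0 0.36 0" --pt "-0.01 0 -0.35 0 0.48 0" --pt "-0.02 0 -0.45 0 0.6 0" --pt "-0.02 0 -0.55 0 0.72 0" --pt "-0.03 0 -0.65 0 0.84 0" --pt "-0.03 0 -0.75 0 0.95 0"

```text
time_s: 3.1
tcp_pos: [0.4859, -0.1531, 0.2801]
tcp_rot: [0.624, -0.623, 0.334, -0.334]
wrist_force: [0.6, 0.1, -0.1]
width: 0.499
```

```bash
python3 -c "
from mv import *
where(); go(-.165,.005,.28,-.032); go(-.165,.005,.15,-.032)"
```

```text
t 3.1 tcp [ 0.4859 -0.1531  0.2801] jig [-0.1259  0.0476] xaxis [ 0.554 -0.833  0.001] yaxis [ 0.001  0.    -1.   ] F [ 0.6  0.1 -0.1] w 0.5 q [-0.31  0.11  1.8   0.    1.23 -0.9 ]
target [ 0.511 -0.205  0.28 ] shift [ 0.115  0.    -0.016] turn [-0.001  0.666 -0.   ] s -1
target [ 0.511 -0.205  0.15 ] shift [ 0.114  0.26  -0.016] turn [-0.001  0.666 -0.   ] s -1
```

move_arm --pt "0.05 0 -0.01 0 0.12 0" --pt "0.09 0 -0.015 0 0.24 0" --pt "0.12 0 -0.015 0 0.36 0" --pt "0.13 0 -0.015 0 0.48 0" --pt "0.13 0 -0.015 0 0.6 0" --pt "0.13 0 -0.015 0 0.666 0" --pt "0.13 0.04 -0.015 0 0.666 0" --pt "0.13 0.12 -0.015 0 0.666 0"

```text
time_s: 4.1
tcp_pos: [0.517, -0.2119, 0.221]
tcp_rot: [-0.388, 0.386, -0.59, 0.593]
wrist_force: [-0.5, 0.2, -0.4]
width: 0.496
```

```bash
python3 -c "
from mv import *
where(); go(-.165,.005,.15,-.032);go(-.095,.004,.15,-.032)
im,d,cm=shot('scene'); P=cloud(cm,d); a,b=shot('scene','s1.png')[:2]
cr=im[110:290,200:420]; cv2.imwrite('pics/s1c.png',cv2.cvtColor(cv2.resize(cr,None,fx=3,fy=3),cv2.COLOR_RGB2BGR))"
```

```text
t 4.1 tcp [ 0.517  -0.2119  0.221 ] jig [-0.169  -0.0031] xaxis [-0.4   -0.916 -0.001] yaxis [ 0.005 -0.001 -1.   ] F [-0.5  0.2 -0.4] w 0.5 q [-0.39  0.24  1.77  0.    1.12  0.02]
target [ 0.511 -0.205  0.15 ] shift [-0.007  0.142 -0.017] turn [-0.003  0.    -0.001] s -1
target [ 0.538 -0.141  0.15 ] shift [-0.147  0.142 -0.02 ] turn [-0.003  0.    -0.001] s -1
```

View pics/s1c.png

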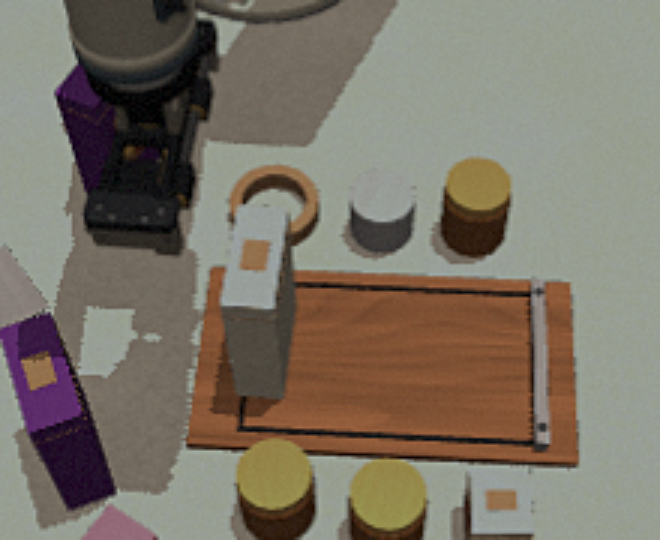

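move_arm --pt "0 0.07 -0.018 0 0 0" --pt "0 0.142 -0.018 0 0 0" --pt "0 0.142 -0.018 0 0 0" --pt "-0.02 0.142 -0.018 0 0 0" --pt "-0.04 0.142 -0.018 0 0 0" --pt "-0.06 0.142 -0.018 0 0 0" --pt "-0.075 0.142 -0.018 0 0 0" --pt "-0.09 0.142 -0.018 0 0 0"

```text
time_s: 5.2
tcp_pos: [0.5231, -0.1647, 0.146]
tcp_rot: [0.387, -0.388, 0.593, -0.59]
wrist_force: [-0.4, -0.4, -0.2]
width: 0.5
```

```bash
python3 -c "
from mv import *
where(); 
im,d,cm=shot('scene'); P=cloud(cm,d)
cr=im[110:290,200:420]; cv2.imwrite('pics/s2c.png',cv2.cvtColor(cv2.resize(cr,None,fx=3,fy=3),cv2.COLOR_RGB2BGR))"
```

```text
t 5.2 tcp [ 0.5231 -0.1647  0.146 ] jig [-0.123   0.0087] xaxis [-0.4   -0.917 -0.001] yaxis [-0.004  0.003 -1.   ] F [-0.4 -0.4 -0.2] w 0.5 q [-0.31  0.32  1.86  0.    0.97  0.1 ]
```

View pics/s2c.png

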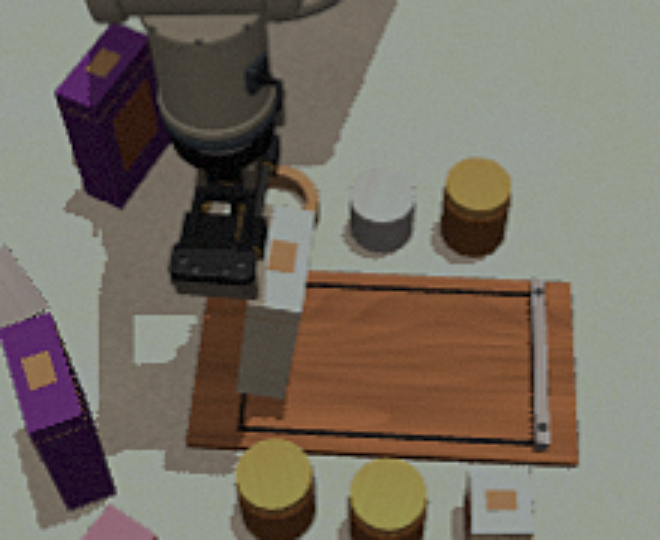

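The carton is tipping about its front edge: its top is at (285,260) and its foot is unmoved near (265,395). I'll continue slowly past balance.

move_arm --pt "-0.01 0 0 0 0 0" --pt "-0.02 0 0 0 0 0" --pt "-0.03 0 0 0 0 0" --pt "-0.04 0 0 0 0 0" --pt "-0.05 0 0 0 0 0" --pt "-0.06 0 0 0 0 0" --pt "-0.06 0 0 0 0 0" --pt "-0.06 0 0 0 0 0"

```text
time_s: 6.25
tcp_pos: [0.5353, -0.1367, 0.1459]
tcp_rot: [0.387, -0.388, 0.593, -0.59]
wrist_force: [0.1, -0.3, -0.1]
width: 0.499
```

```bash
cat >> mv.py <<'E'
def carton(cam='top'):
    im,d,cm=shot(cam); P=cloud(cm,d); L=P[...,:2]-C; J=np.stack([L@EX,L@EY],-1)
    m=(P[...,2]>.042)&(P[...,2]<.07)&(J[...,0]>-.14)&(J[...,0]<.15)&(abs(J[...,1])<.085)
    mm=cv2.morphologyEx(m.astype(np.uint8),cv2.MORPH_OPEN,np.ones((3,3)))
    n,l,s,_=cv2.connectedComponentsWithStats(mm); k=1+np.argmax(s[1:,4]); t=J[l==k]
    r=cv2.minAreaRect((t*1000).astype(np.float32)); print(cam,'n',len(t),'z',np.round(np.median(P[l==k][:,2]),4),'rect(jig mm)',np.round(r[0],1),np.round(r[1],1),round(r[2],2)); print(np.round(cv2.boxPoints(r),1).tolist())
    return im
E
python3 -c "
from mv import *
where(); a=carton('top'); im=carton('scene')
cr=im[110:290,200:420]; cv2.imwrite('pics/s3c.png',cv2.cvtColor(cv2.resize(cr,None,fx=3,fy=3),cv2.COLOR_RGB2BGR))"
```

```text
t 6.25 tcp [ 0.5353 -0.1367  0.1459] jig [-0.0924  0.0078] xaxis [-0.4   -0.917 -0.001] yaxis [-0.004  0.003 -1.   ] F [ 0.1 -0.3 -0.1] w 0.5 q [-0.25  0.32  1.85  0.    0.97  0.16]
top n 1099 z 0.0539 rect(jig mm) [39.2 -0.4] [100.5  80.2] 88.94
[[-1.7999999523162842, -49.900001525878906], [78.4000015258789, -51.400001525878906], [80.30000305175781, 49.0], [0.10000000149011612, 50.5]]
scene n 1999 z 0.0548 rect(jig mm) [-0.1 -2.6] [102.7 157.9] 88.11
[[-80.69999694824219, -51.400001525878906], [77.0999984741211, -56.599998474121094], [80.5, 46.099998474121094], [-77.30000305175781, 51.29999923706055]]
```

View pics/s3c.png

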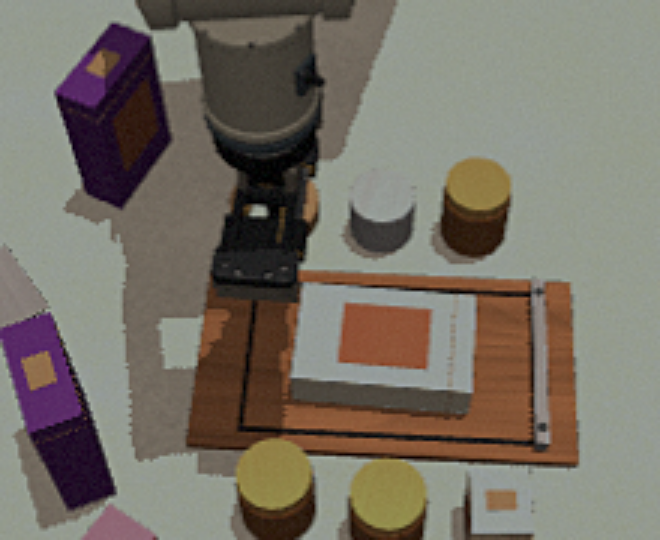

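The carton lies window up at (385,340), about 56 mm from the stop. I'll back off, lower behind it and square up to the jig.

```bash
python3 -c "
from mv import *
go(-.115,-.001,.146,0); go(-.115,-.001,.026,0); go(-.04,-.001,.026,0)"
```

```text
target [ 0.535 -0.161  0.146] shift [ 0.044 -0.     0.019] turn [ 0.003 -0.021 -0.001] s -1
target [ 0.535 -0.161  0.026] shift [0.045 0.24  0.02 ] turn [ 0.003 -0.021 -0.001] s -1
target [ 0.563 -0.091  0.026] shift [-0.105  0.24   0.016] turn [ 0.003 -0.021 -0.001] s -1
```

move_arm --pt "0.045 0 0.02 0 -0.021 0" --pt "0.045 0 0.02 0 -0.021 0" --pt "0.045 0.06 0.02 0 -0.021 0" --pt "0.045 0.12 0.02 0 -0.021 0" --pt "0.045 0.18 0.02 0 -0.021 0" --pt "0.045 0.24 0.02 0 -0.021 0" --pt "0.045 0.24 0.02 0 -0.021 0" --pt "0.045 0.24 0.02 0 -0.021 0"

```text
time_s: 7.35
tcp_pos: [0.5354, -0.1609, 0.0267]
tcp_rot: [0.396, -0.397, 0.587, -0.584]
wrist_force: [-0.4, -0.5, -0.6]
width: 0.5
```

```bash
python3 -c "
from mv import *
where(); carton('scene'); go(-.09,-.001,.026,0); go(-.046,-.001,.026,0)"
```

```text
t 7.35 tcp [ 0.5354 -0.1609  0.0267] jig [-0.1148 -0.0013] xaxis [-0.371 -0.929 -0.001] yaxis [-0.004  0.003 -1.   ] F [-0.4 -0.5 -0.6] w 0.5 q [-0.3   0.5   1.91  0.    0.74  0.08]
scene n 2010 z 0.0547 rect(jig mm) [ 0.2 -2.3] [104.8 157.5] 87.75
[[-80.5999984741211, -51.599998474121094], [76.80000305175781, -57.79999923706055], [80.9000015258789, 47.0], [-76.5, 53.20000076293945]]
target [ 0.544 -0.138  0.026] shift [-0.05   0.002 -0.001] turn [ 0.002 -0.    -0.001] s -1
target [ 0.561 -0.097  0.026] shift [-0.138  0.002 -0.001] turn [ 0.002 -0.    -0.001] s -1
```

move_arm --pt "-0.025 0 0 0 0 0" --pt "-0.045 0 0 0 0 0" --pt "-0.06 0 0 0 0 0" --pt "-0.075 0 0 0 0 0" --pt "-0.09 0 0 0 0 0" --pt "-0.105 0 0 0 0 0" --pt "-0.12 0 0 0 0 0" --pt "-0.135 0 0 0 0 0"

```text
time_s: 8.4
tcp_pos: [0.5609, -0.098, 0.0271]
tcp_rot: [0.396, -0.397, 0.587, -0.584]
wrist_force: [-0.4, -1.6, 0.0]
width: 0.5
```

```bash
python3 -c "
from mv import *
where(); carton('scene'); carton('top')"
```

```text
t 8.4 tcp [ 0.5609 -0.098   0.0271] jig [-0.0469 -0.0016] xaxis [-0.371 -0.929 -0.001] yaxis [-0.003  0.003 -1.   ] F [-0.4 -1.6  0. ] w 0.5 q [-0.18  0.51  1.88  0.    0.75  0.2 ]
scene n 1741 z 0.0548 rect(jig mm) [51.5  1.3] [105.5 140.9] 89.56
[[-19.299999237060547, -50.900001525878906], [121.5999984741211, -51.900001525878906], [122.4000015258789, 53.5], [-18.5, 54.599998474121094]]
top n 886 z 0.0538 rect(jig mm) [92.7  3.7] [ 63.6 101. ] 1.09
[[59.900001525878906, 53.599998474121094], [61.79999923706055, -47.400001525878906], [125.4000015258789, -46.20000076293945], [123.5, 54.79999923706055]]
```

move_arm --pt "-0.004 0 0 0 0 0" --pt "-0.008 0 0 0 0 0" --pt "-0.012 0 0 0 0 0" --pt "-0.016 0 0 0 0 0" --pt "-0.019 0 0 0 0 0" --pt "-0.022 0 0 0 0 0" --pt "-0.022 0 0 0 0 0" --pt "-0.022 0 0 0 0 0"

```text
time_s: 9.5
tcp_pos: [0.5654, -0.0873, 0.0272]
tcp_rot: [0.397, -0.397, 0.587, -0.584]
wrist_force: [0.3, -0.7, -0.3]
width: 0.5
```

```bash
python3 -c "
from mv import *
where(); carton('scene'); carton('top')"
```

```text
t 9.5 tcp [ 0.5654 -0.0873  0.0272] jig [-0.0354 -0.0018] xaxis [-0.371 -0.929 -0.002] yaxis [-0.002  0.003 -1.   ] F [ 0.3 -0.7 -0.3] w 0.5 q [-0.16  0.51  1.88  0.    0.75  0.22]
scene n 1772 z 0.0547 rect(jig mm) [64.6  0.3] [141.3 105.2] 1.56
[[-7.5, 50.900001525878906], [-4.599999904632568, -54.20000076293945], [136.60000610351562, -50.400001525878906], [133.8000030517578, 54.79999923706055]]
top n 801 z 0.0537 rect(jig mm) [106.    3.8] [ 58.2 100.9] 0.06
[[76.80000305175781, 54.20000076293945], [76.9000015258789, -46.70000076293945], [135.10000610351562, -46.599998474121094], [135.0, 54.29999923706055]]
```

The top end reads about 135 mm, but there is no contact force yet. I'll creep on.

move_arm --pt "-0.001 0 0 0 0 0" --pt "-0.002 0 0 0 0 0" --pt "-0.003 0 0 0 0 0" --pt "-0.004 0 0 0 0 0" --pt "-0.005 0 0 0 0 0" --pt "-0.006 0 0 0 0 0" --pt "-0.006 0 0 0 0 0" --pt "-0.006 0 0 0 0 0"

```text
time_s: 10.6
tcp_pos: [0.5657, -0.0867, 0.0272]
tcp_rot: [0.396, -0.398, 0.586, -0.584]
wrist_force: [-3.8, -15.7, 1.8]
width: 0.502
```

```bash
python3 -c "
from mv import *
where(); carton('scene'); carton('top')"
```

```text
t 10.6 tcp [ 0.5657 -0.0867  0.0272] jig [-0.0347 -0.0019] xaxis [-0.37  -0.929  0.001] yaxis [-0.004  0.    -1.   ] F [ -3.8 -15.7   1.8] w 0.5 q [-0.15  0.52  1.88 -0.    0.75  0.22]
scene n 1765 z 0.0547 rect(jig mm) [64.   1.5] [105.1 142. ] 89.4
[[-7.599999904632568, -50.29999923706055], [134.39999389648438, -51.79999923706055], [135.5, 53.29999923706055], [-6.5, 54.79999923706055]]
top n 765 z 0.0539 rect(jig mm) [108.5   4. ] [ 56.2 101.4] 1.7
[[78.9000015258789, 53.79999923706055], [81.9000015258789, -47.599998474121094], [138.1999969482422, -45.900001525878906], [135.10000610351562, 55.5]]
```

16 N along the jig axis means the carton is seated on the stop. I'll back off and then rise clear.

move_arm --pt "0.01 0 0 0 0 0" --pt "0.03 0 0 0 0 0" --pt "0.07 0 0 0 0 0" --pt "0.11 0 0 0 0 0" --pt "0.11 -0.1 0 0 0 0" --pt "0.11 -0.2 0 0 0 0" --pt "0.13 -0.31 0 0 0 0" --pt "0.2 -0.42 0 0 0 0"

```text
time_s: 11.7
tcp_pos: [0.5295, -0.1789, 0.2369]
tcp_rot: [0.396, -0.398, 0.586, -0.584]
wrist_force: [1.2, -1.2, -0.7]
width: 0.503
```

move_arm --pt "0.03 -0.05 0.1 0 0 0" --pt "0.03 -0.1 0.2 0 0 0" --pt "0.03 -0.1 0.3 0 0 0" --pt "0.03 -0.1 0.35 0 0 0" --pt "0.03 -0.1 0.35 0 0 0" --pt "0.03 -0.1 0.35 0 0 0" --pt "0.03 -0.1 0.35 0 0 0" --pt "0.03 -0.1 0.35 0 0 0"

```text
time_s: 12.7
tcp_pos: [0.6862, -0.2573, 0.287]
tcp_rot: [0.396, -0.398, 0.586, -0.584]
wrist_force: [0.0, 0.4, -0.3]
width: 0.496
```

```bash
python3 -c "
from mv import *
where(); im=carton('scene'); im2=carton('top')
a=cv2.resize(im[110:290,200:420],None,fx=2.2,fy=2.2); b=cv2.resize(im2[95:265,230:410],None,fx=2.2,fy=2.2)
h=max(a.shape[0],b.shape[0]); pad=lambda x:np.pad(x,((0,h-x.shape[0]),(0,0),(0,0)))
o=np.hstack([pad(a),pad(b)])[:, :]; o=cv2.resize(o,(800,int(h*800/o.shape[1])))
cv2.imwrite('pics/end.png',cv2.cvtColor(o,cv2.COLOR_RGB2BGR))"
```

```text
t 12.7 tcp [ 0.6862 -0.2573  0.287 ] jig [-0.1484 -0.177 ] xaxis [-0.369 -0.929  0.001] yaxis [-0.003  0.    -1.   ] F [ 0.   0.4 -0.3] w 0.5 q [-0.36  0.48  1.29 -0.    1.38  0.02]
scene n 2006 z 0.0547 rect(jig mm) [56.4  0.9] [157.5 104.1] 0.25
[[-22.600000381469727, 52.599998474121094], [-22.100000381469727, -51.599998474121094], [135.39999389648438, -50.900001525878906], [134.89999389648438, 53.29999923706055]]
top n 2352 z 0.0538 rect(jig mm) [55.2  4.1] [100.4 160.7] 89.91
[[-25.299999237060547, -46.0], [135.5, -46.20000076293945], [135.60000610351562, 54.20000076293945], [-25.100000381469727, 54.400001525878906]]
```

View pics/end.png

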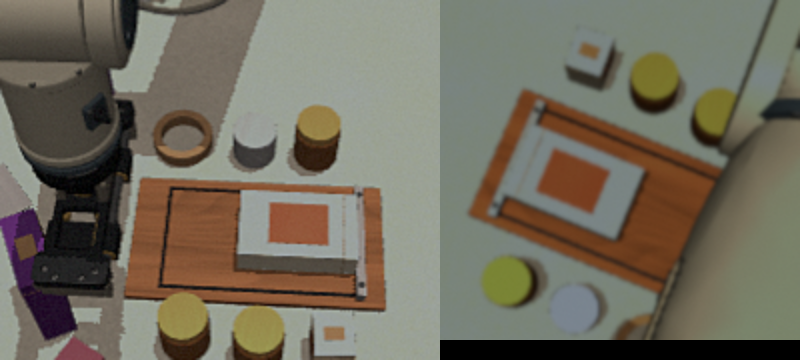

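The final picture shows the carton window up and flush on the stop, at about (297,230) on the left and (575,183) on the right. The jars, tin, tape and small carton look untouched, and the gripper is well above everything.

```bash
python3 -c "
from rig import manip
print(manip.sign_off())"
```

```text
the job is handed in; nothing more can be done
None
```

The carton is lying window up on the jig, with its top end flush and square against the stop, and I've handed the job in. I tipped it over with a slow push high on its window side, then pushed its foot end along the board with two fingers until the wrist force reached about 16 N. I then backed off and rose clear. It took about 13 s.

**Last checks:**
- **Stop:** both cameras put the top end at about 135 mm in jig x, right at the stop's face.
- **Squareness:** the carton is within about 0.005 rad of square.
- **Inside the outline:** it sits 1 mm (scene camera) to 4 mm (top camera) off the centre line. The two cameras disagree by about 3 mm, but both are well inside the 27 mm limit.
- **Clearance:** the fingertips are 0.287 m up and the wrist force is near zero.
- **Other things:** by eye, the jars, tin, tape and small carton look untouched in the last picture. The spatula was out of that picture, so I did not recheck it, and I did not measure how far any of them moved.

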